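Daily check of the counter scale

TASK

Do the daily check of the counter scale: take the small brass check weight from the mat, set it down gently and flat on the green-marked end of the scale's steel deck, then slide it along the deck against the back rail, without lifting it again, until it drops fully into the shallow recess. With the weight lying in the recess, press the orange key right down and let go; leave the other things on the counter where they are.

Things in the scene. Friction and masses are not known exactly. Their poses are not given: they have to be found in the camera images.
- weight_mid (a point): Brass check weight: a flat round disc, 52 mm across, 12 mm thick, about 200 g, lying flat on a black rubber mat (250 x 150 mm, 3 mm thick) at the robot's right. The point is its centre, half-way up (6 mm above its underside); z is the disc's axis.
- scale: White and grey counter scale, its pan taken off, fixed to the counter, 240 mm in its x by 400 mm in its y. Origin: centre of its underside. x points away from the robot to the back rail, y along the deck to the robot's left, z up; turned by up to some 15 degrees. Near console (x below -35 mm): 62 mm high. End covers (|y| above 125 mm): 67.5 mm high.
- deck_mid (a point): Point on the flat bare steel deck, 66 mm high, at x = y = 0 of the scale. Deck open from x = -35 to +60, y = -125 to +125 mm. It has one round recess, 55 mm across, 4 mm deep, 1 mm chamfer, in line with a weight that touches the back rail; how far along is not given and differs each time: centre anywhere from y = +5 to +70 mm, found by touch or by eye.
- rail_mid (a point): Middle of the back rail's straight upright face at deck height (x = +60, y = 0, z = 66 mm in the scale's frame). The face runs along y the whole length of the deck, 10 mm higher than the deck (top at 76 mm). A weight touching it has its centre at x = +34 mm. In the recess the weight stands 8 mm proud of the deck and cannot be pushed on sideways with 5 N.
- bay (a point): Middle of the green-marked end of the deck, on the deck's surface: x = +34 mm, y = -80 mm, z = 66 mm in the scale's frame. The green-marked end runs from y = -125 to -45 mm, marked by green strips on the rail's top and on the console. A weight centred above this point touches the back rail.
- key (a joint): Orange round key on the console, 26 mm across, travel 6 mm straight down; value 0 = up, 0.006 m = fully down. Sprung: starts to move at about 1 N, fully down at 4 N, springs back up.
- key_top (a point): Centre of the orange key's top face, 80 mm above the counter when up; it stands at x = -82 mm, y = +125 mm in the scale's frame.
- big_weight_mid (a point): Dark steel weight, flat disc 68 mm across, 16 mm thick, on the same mat: too big for the recess, to be left alone. Centre, half-way up.
- tin_mid (a point): Tin with red label, 74 mm across, 110 mm tall; its centre. Leave alone.
- jar_mid (a point): Jar with yellow cap, 72 mm across, 100 mm tall; its centre. Leave alone.
- carton_mid (a point): Blue carton 55 x 110 x 35 mm lying flat; its centre. Leave alone.
- tape_mid (a point): Roll of clear tape lying flat, 90 mm across, 24 mm high; its centre. Leave alone.
- mug_mid (a point): White mug 76 mm across, 85 mm tall; its centre. Leave alone.
- stapler_mid (a point): Red and black stapler, 140 x 34 x 44 mm; its centre. Leave alone.
Mind the look-alikes: they are no part of the job. Of the things like the part that bears weight_mid, leave any that is purple, turquoise or white; of the rest the smaller one is meant.

How it is judged (in metres and radians):
On the way, in this order (a step that is already met when the one before it is completed fails the run):
1. the brass weight lies flat on the deck at the green-marked end (z of weight_mid in the frame of scale between 0.07 and 0.074 m and angle between weight_mid's own z axis and vertical below 0.06 rad and y of weight_mid in the frame of scale between -0.125 and -0.045 m and x of weight_mid in the frame of scale between -0.035 and 0.06 m), for 0.2 s.
2. the weight has dropped flat into the recess (z of weight_mid in the frame of scale between 0.0655 and 0.0695 m and x of weight_mid in the frame of scale between 0.02 and 0.048 m and y of weight_mid in the frame of scale between -0.02 and 0.1 m and angle between weight_mid's own z axis and vertical below 0.06 rad), for 0.2 s.
3. the orange key is pressed right down with the weight in the recess (all of step 2 and value of joint key above 0.005 m), for 0.05 s.
At the end, for the whole second after the job is handed in: The brass weight lies at rest and flat (within 0.06 rad) in the recess, at least 2.5 mm below where it stood on the deck, and the key is up again (all of step 2 and linear speed of weight below 0.01 m/s and value of joint key below 0.001 m); the robot touches nothing.
It fails at once if the weight is lifted more than 6 mm off the deck beyond the green-marked end and let down from above (it must slide there) (z of weight_mid in the frame of scale between 0.078 and 0.122 m and y of weight_mid in the frame of scale between -0.03 and 0.125 m and x of weight_mid in the frame of scale between -0.035 and 0.06 m).
It fails at once if the weight is dropped onto the deck instead of being set down (faster than 0.45 m/s close above it) (linear speed of weight above 0.45 m/s and z of weight_mid in the frame of scale between 0.062 and 0.092 m and y of weight_mid in the frame of scale between -0.125 and 0.125 m and x of weight_mid in the frame of scale between -0.035 and 0.06 m).
It fails at once if another thing on the counter is moved by more than 30 mm (distance of any of big_weight_mid, tin_mid, jar_mid, carton_mid, tape_mid, mug_mid, stapler_mid from where it was at the start of the episode above 0.03 m).
It also fails if it takes over 58 s, if anything falls off the work surface, if the arm or the gripper's body presses on something with over 40 N, if the wrist force passes 120 N, or if a joint passes its speed limit or range.

ROBOT

A 6-joint arm with a two-finger parallel gripper is mounted at the origin on the work surface. World frame = base frame: x ahead of the robot, y to its left, z up, the work surface at z = 0. Lengths are in m, angles in degrees, forces in N, time in s.
With the tool pointing down it reaches from about 0.275 to 1 m from the base axis. Payload 8.4 kg.
Tool frame: the origin (TCP) lies midway between the tips of the shut fingers; the grasp point (between the pads) lies 19 mm behind it; z points along the fingers, y is the direction in which the jaws open and shut (so a half turn about z gives the same grasp; the last joint's range is limited). The gripper opens to 85 mm and grips with 20 to 120 N. Pads are 22 mm wide; open, the fingers measure 114 mm over their backs; the gripper's body (76 mm by 85 mm) begins 54 mm behind the grasp point. The pads swing forward as they close: fully open they stand 13 mm farther back than shut.
Start: joints at [68.789, 20.225, 93.587, -0, 66.188, -0.138], TCP at [0.225, 0.583, 0.231] pointing down, gripper open.
Joint ranges: [-150.9, 150.9], [-52.94, 120.26], [3.33, 152.33], [-74.26, 254.26], [0, 154.13], [-172.89, 172.89]. Speed limits (degrees/s): [127.2, 127.2, 159.86, 180, 180, 180].

INTERFACE

Orientations are given as [roll, pitch, yaw] about the fixed x, y, z axes, in that order (R = Rz(yaw) Ry(pitch) Rx(roll)).
In Python, from rig import * gives the robot as it stands. Calls block until the motion is done:
- move_pose(position, orientation): joint-space move of the TCP to a pose.
- movel(position, rot=None, feed=0.15): straight line of the TCP; rot=None keeps the orientation; feed is the mean speed in m/s.
- movej(angles): joint-space move.
- command_gripper(opening): opening from 0.0 (shut) to 1.0 (fully open); the grip force is fixed at half the most; returns when the fingers have stopped.
- pause(seconds).
- solve_ik(position, orientation): joint angles nearest the present ones, or None.
- capture(name): name is "side" or "top"; returns a dict with "img" (400x640x3 uint8, red, green, blue), "fx", "fy", "cx", "cy" (pixels), "dist_coeffs" ([k1, k2, p1, p2, k3] as OpenCV has them; the pictures are not rectified), "extrinsics" (4x4, takes a point from camera to world coordinates). Camera axes: x right, y up, looking along -z (the intrinsics and any distortion apply to the point x, -y, -z); pixel columns grow to the right and rows downward; lengths in m; the calibration is good to about 2 mm. A picture is of the moment at which its call begins. There is no depth.
A pose or a line that the arm cannot do raises PlanningError and nothing moves.
- sign_off(): hands the job in, once; it reports no verdict.
Readings, each from a call of its own:
- current_time_s(): time.
- current_joints(): joint angles.
- current_qd(): joint speeds.
- current_tau(): joint torques, N m.
- current_tool_pos(): TCP position.
- current_tool_rot(): TCP orientation.
- current_force(): force on the tool from outside, world axes, zero at the start.
- current_torque(): the same for the moment, N m.
- current_opening(): opening from 0.0 (shut) to 1.0 (fully open).
Only numpy, scipy, OpenCV 4.12 (cv2) and the standard library are available. Lean on these libraries where they do the work, as an engineer would, in place of code of your own. Each camera call takes 0.05 s, during which the arm holds its last target. There are 200 camera calls.

## Working session

There is one attempt and no reset: what is moved stays moved. The work goes in short steps, each a Python script; the robot and the scene stay as the last script left them, time stands still between calls to the robot, and variables do not carry over. Pictures are saved under pics/ and viewed, about 8 in all and at most 12, crops included, and the job is handed in when it is done.

```bash
mkdir -p pics; cat > h.py <<'E'
from rig import *
import numpy as np, cv2
def snap(n,f):
    c=capture(n); cv2.imwrite('pics/'+f,cv2.cvtColor(c['img'],cv2.COLOR_RGB2BGR)); 
    np.savez('pics/'+f[:-4]+'.npz',**c); return c
def load(f): return dict(np.load('pics/'+f+'.npz'))
def K(c): return np.array([[c['fx'],0,c['cx']],[0,c['fy'],c['cy']],[0,0,1.]])
def ray(c,uv,z):
    "pixel -> world point on plane z"
    u=cv2.undistortPoints(np.array(uv,float).reshape(-1,1,2),K(c),np.array(c['dist_coeffs'],float)).reshape(-1,2)
    E=np.array(c['extrinsics']); d=np.c_[u[:,0],-u[:,1],-np.ones(len(u))]@E[:3,:3].T; o=E[:3,3]
    return o+d*((z-o[2])/d[:,2])[:,None]
def proj(c,P):
    E=np.array(c['extrinsics']); p=(np.atleast_2d(P)-E[:3,3])@E[:3,:3]; p=p*[1,-1,-1]
    return cv2.projectPoints(p,np.zeros(3),np.zeros(3),K(c),np.array(c['dist_coeffs'],float))[0].reshape(-1,2)
E
python3 - <<'E'
from h import *
for n in('top','side'):
    c=snap(n,n+'0.png'); print(n,np.round(c['extrinsics'],3).tolist(),c['fx'],c['dist_coeffs'])
print(current_time_s(),current_tool_rot(),current_force())
E
```

```text
top [[-0.01, 0.997, -0.077, 0.423], [-1.0, -0.009, 0.013, 0.051], [0.013, 0.077, 0.997, 1.686], [0.0, 0.0, 0.0, 1.0]] 451.78620859427684 [-0.00510415  0.          0.          0.          0.        ]
side [[0.998, 0.051, -0.044, 0.498], [-0.067, 0.718, -0.693, -0.851], [-0.004, 0.695, 0.719, 1.002], [0.0, 0.0, 0.0, 1.0]] 403.2546467252036 [-0.02283613  0.          0.          0.          0.        ]
0.1 [-1.79926453e+02  3.27835118e-04  1.58928403e+02] [ 0.98003697  0.06356878 -0.14975565]
```

View pics/top0.png

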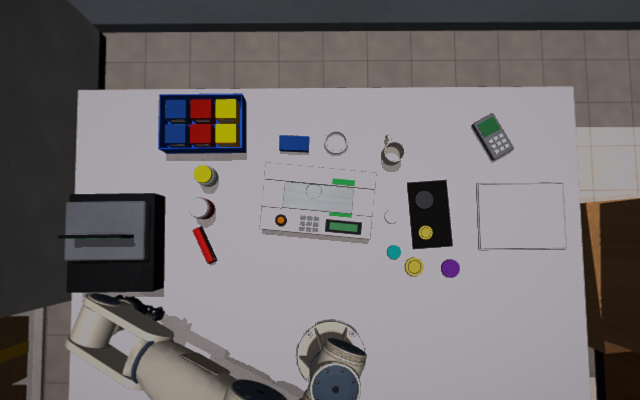

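View pics/side0.png

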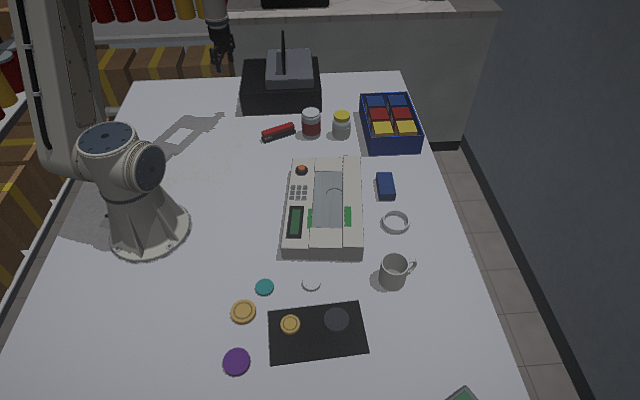

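Top: the scale is centred at about (317,202), with the orange key at (281,220) and the recess at about (314,191). The small brass disc on the mat is at (425,232), and a larger brass look-alike is off the mat at (414,267). Side: the disc is at (290,324). Next I'll enlarge both views.

```bash
python3 - <<'E'
from h import *
t=load('top0');s=load('side0')
a=cv2.resize(t['img'][155:250,255:455],None,fx=4,fy=4,interpolation=cv2.INTER_CUBIC)
cv2.imwrite('pics/ct.png',a[:,:,::-1])
b=cv2.resize(s['img'][145:265,275:375],None,fx=5,fy=5,interpolation=cv2.INTER_CUBIC)
cv2.imwrite('pics/cs.png',b[:,:,::-1])
def blob(c,lo,hi,x0,x1,y0,y1):
    h=cv2.cvtColor(c['img'],cv2.COLOR_RGB2HSV)[y0:y1,x0:x1]
    m=cv2.inRange(h,lo,hi); n,l,st,ce=cv2.connectedComponentsWithStats(m)
    return [(st[i,4],st[i,:4].tolist(),ce[i]+[x0,y0]) for i in range(1,n) if st[i,4]>12]
for nm,c,w,k,g in(('top',t,(412,440,220,245),(270,292,210,230),(320,365,170,222)),('side',s,(275,305,312,338),(292,312,160,178),(290,360,195,235))):
    for tag,lo,hi,r,z in(('w',(12,60,60),(35,255,255),w,.015),('key',(3,120,80),(20,255,255),k,.08),('green',(45,80,60),(80,255,255),g,.076)):
        for b in blob(c,lo,hi,*r): print(nm,tag,b[0],b[1],b[2].round(1),ray(c,b[2],z).round(4))
E
```

```text
top w 165 [7, 5, 14, 15] [425.3 232. ] [[ 0.4425 -0.3555  0.015 ]]
top key 40 [7, 7, 7, 7] [280.2 219.8] [[0.4902 0.1764 0.08  ]]
top green 126 [12, 9, 23, 7] [343.4 181.8] [[ 0.6247 -0.0505  0.076 ]]
top green 76 [9, 42, 23, 5] [339.7 214.3] [[ 0.508  -0.0356  0.076 ]]
side w 329 [5, 2, 21, 21] [289.8 323.8] [[ 0.441 -0.358  0.015]]
side key 30 [6, 5, 7, 5] [301.1 167.1] [[0.4894 0.1771 0.08  ]]
side green 114 [55, 12, 6, 19] [347.5 216. ] [[ 0.6236 -0.0507  0.076 ]]
side green 22 [3, 15, 7, 8] [297. 212.] [[ 0.4707 -0.0237  0.076 ]]
side green 68 [17, 14, 5, 19] [309.2 217.7] [[ 0.5071 -0.0491  0.076 ]]
side green 78 [0, 21, 9, 18] [294.1 226.1] [[ 0.4607 -0.0788  0.076 ]]
```

View pics/ct.png

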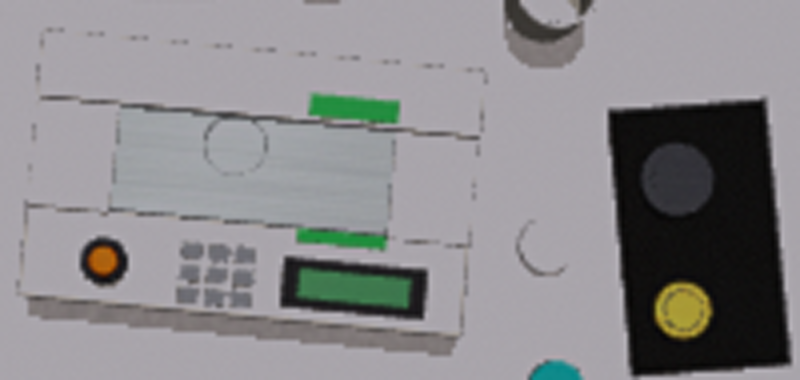

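View pics/cs.png

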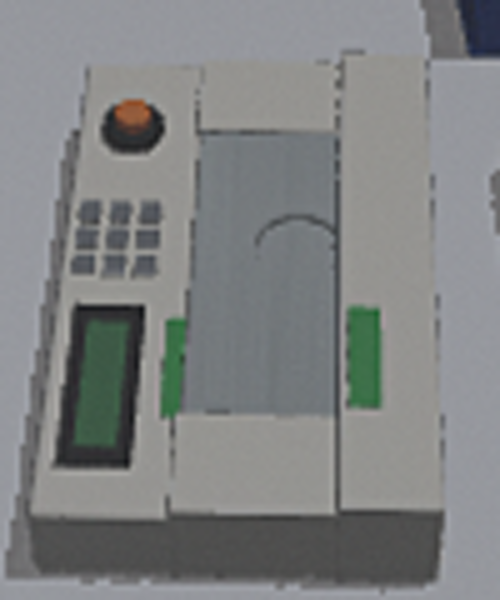

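Both crops show the scale's edges, the key and the recess clearly: recess at crop pixel (236,146) in the top view, back-rail face from (40,97) to (480,137). I'll fit the scale pose to these points.

```bash
python3 - <<'E'
from h import *
from scipy.optimize import least_squares
t=load('top0');s=load('side0')
T=lambda x,y:(255+x/4-.4,155+y/4-.4); S=lambda x,y:(275+x/5-.4,145+y/5-.4)
A=[((60,200,.076),T(40,97)),((60,-200,.076),T(480,137)),((120,200,.076),T(42,30)),((120,-200,.076),T(486,70)),
((-120,200,.062),T(20,295)),((-120,-200,.062),T(462,335)),((-35,-200,.0675),T(470,245)),((-35,200,.0675),T(27,205)),((-82,125,.08),(280.2,219.8))]
B=[((60,-200,.076),S(340,513)),((120,-200,.076),S(443,512)),((-120,-200,.062),S(32,515)),((-120,200,.062),S(88,67)),((60,200,.076),S(342,57)),((-82,125,.08),(301.1,167.1)),((-35,-200,.0675),S(168,514))]
def W(p,P):
    P=np.array(P,float); P[:,:2]/=1000; c,q=np.cos(p[2]),np.sin(p[2])
    return np.c_[p[0]+c*P[:,0]-q*P[:,1],p[1]+q*P[:,0]+c*P[:,1],P[:,2]]
def f(p,sets): return np.concatenate([(proj(c,W(p,[a[0] for a in L]))-[a[1] for a in L]).ravel() for c,L in sets])
for sets in([(t,A)],[(s,B)],[(t,A),(s,B)]):
    r=least_squares(f,[.57,.06,-.09],args=(sets,),loss='soft_l1'); print(r.x.round(4),np.degrees(r.x[2]).round(2),f(r.x,sets).round(1))
p=r.x; np.save('scale.npy',p); c,q=np.cos(p[2]),np.sin(p[2]);R=np.array([[c,-q],[q,c]])
tp=ray(t,[T(236,146)],.066)[0,:2]; print('recess',(R.T@(tp-p[:2])*1000).round(1)); 
print('greens',[(R.T@(np.array(g)-p[:2])*1000).round(1) for g in((.6247,-.0505),(.6236,-.0507))])
print('key,bay',W(p,[(-82,125,.08),(34,-80,.066)]).round(4))
print(solve_ik([.442,-.3565,.15],[180,0,-14]))
E
```

```text
[ 0.5586  0.0423 -0.0995] -5.7 [-0.9 -0.2  0.1 -0.1  0.3  0.1 -0.   0.2 -0.5  0.5  0.1  0.5  0.2 -0.6
 -0.  -0.7  0.4  0.2]
[ 0.5578  0.0404 -0.1064] -6.09 [-0.3 -0.5  0.3  0.3 -1.3  0.3  0.1 -0.8 -0.1 -0.7  0.   0.7  0.9  0.2]
[ 0.5582  0.0416 -0.1027] -5.89 [-0.6 -0.2  0.4  0.2  0.6  0.   0.3  0.5 -0.4  0.4  0.2  0.8  0.4 -0.3
  0.2 -0.7  0.6  0.2  0.1 -0.9  0.6 -0.1 -0.9  0.   0.  -1.  -0.2 -1.
  0.   0.5  1.2 -0.1]
recess [33.1 18.8]
greens [array([ 75.6, -84.8]), array([ 74.5, -85.1])]
key,bay [[ 0.4895  0.1744  0.08  ]
 [ 0.5838 -0.0414  0.066 ]]
[-3.90396456e+01  2.04456838e+01  1.04890409e+02 -2.54444375e-14
  5.46639074e+01  6.49603544e+01]
```

The pose fit is consistent: scale at (0.558, 0.042), yaw -5.9°, recess at y ≈ 19 mm. Next is the grasp.

```bash
python3 - <<'E'
from h import *
yaw=-5.9-8
move_pose([.442,-.3565,.12],[180,0,yaw]); print(current_time_s(),current_force().round(2) if hasattr(current_force(),'round') else current_force())
movel([.442,-.3565,.0045],feed=.12); print(current_force(),current_tool_pos())
command_gripper(0.45); print('op',current_opening(),current_force())
movel([.442,-.3565,.12],feed=.12)
print(current_time_s(),current_opening(),current_force(),current_tool_pos())
c=snap('side','s1.png')
u,v=proj(c,[.442,-.3565,.12])[0].astype(int); print(u,v)
b=cv2.resize(c['img'][max(v-70,0):v+70,max(u-80,0):u+80],None,fx=4,fy=4,interpolation=cv2.INTER_CUBIC)
cv2.imwrite('pics/s1c.png',b[:,:,::-1])
E
```

```text
3.4833 [ 0.17 -0.08  1.08]
[0.2059503  0.52850781 0.17326627] [ 0.44244595 -0.35683069  0.00511652]
op 0.5735308829062788 [-1.66234134  2.04291867 11.02766153]
6.1583 0.5729568719769613 [ 0.12023707 -1.49940429 -2.43608899] [ 0.44153973 -0.35612173  0.11924056]
287 303
```

View pics/s1c.png

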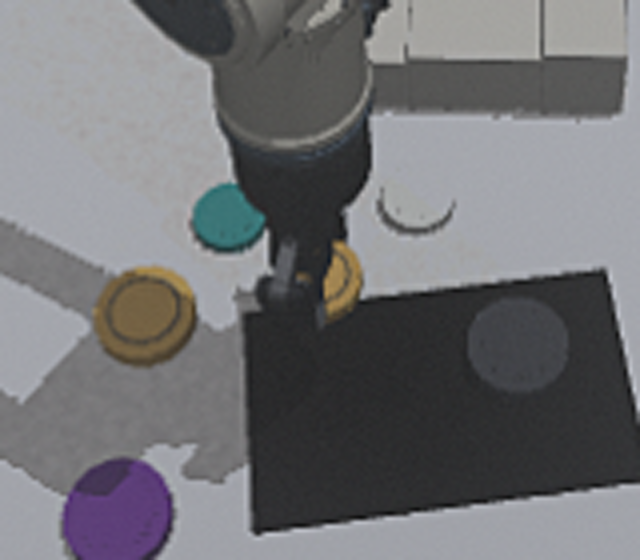

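The disc is gripped at crop pixel (345,280), nearly centred on the TCP, and it looks flat. Next I'll set it down in the bay with force checks, then feel for the rail.

```bash
cat >> h.py <<'E'
p=np.load('scale.npy'); C,Q=np.cos(p[2]),np.sin(p[2]); R=np.array([[C,-Q],[Q,C]]); YAW=np.degrees(p[2])-8
def w(x,y,z): return [*(p[:2]+R@[x/1000,y/1000]),z]
def sc(): 
    t=np.array(current_tool_pos()); return np.r_[R.T@(t[:2]-p[:2]),t[2]]*1000
def F():
    f=np.mean([(pause(.01),np.array(current_force()))[1] for _ in range(4)],0); return np.r_[R.T@f[:2],f[2]]
E
python3 - <<'E'
from h import *
o=[180,0,YAW]
movel([.442,-.3565,.17],feed=.25)
move_pose(w(27,-80,.17),o); movel(w(27,-80,.085),feed=.12); movel(w(27,-80,.073),feed=.03)
f0=F(); print('f0',f0.round(2),sc().round(1),current_opening())
z=.073
while z>.0655:
    z-=.0005; movel(w(27,-80,z),feed=.02); f=F()-f0
    if f[2]>4: break
print('down',z,f.round(2),sc().round(2),current_time_s())
f1=F(); x=27
while x<38:
    x+=.75; movel(w(x,-80,z),feed=.02); f=F()-f1
    if f[0]<-4: break
    print(x,f.round(1))
print('rail',x,f.round(2),sc().round(2),current_time_s())
snap('top','t2.png');c=snap('side','s2.png')
u,v=proj(c,w(34,-80,.07))[0].astype(int)
b=cv2.resize(c['img'][v-60:v+60,u-75:u+75],None,fx=4,fy=4,interpolation=cv2.INTER_CUBIC); cv2.imwrite('pics/s2c.png',b[:,:,::-1])
E
```

```text
f0 [ 0.14  0.14 -1.54] [ 27. -80.  73.] 0.5735668737057379
down 0.06849999999999999 [-2.15 -0.17  5.28] [ 27.05 -79.98  68.75] 11.8417
27.75 [-2.7  0.6  3.2]
rail 28.5 [-5.43  0.3   6.01] [ 27.16 -80.01  68.72] 12.4417
```

View pics/s2c.png

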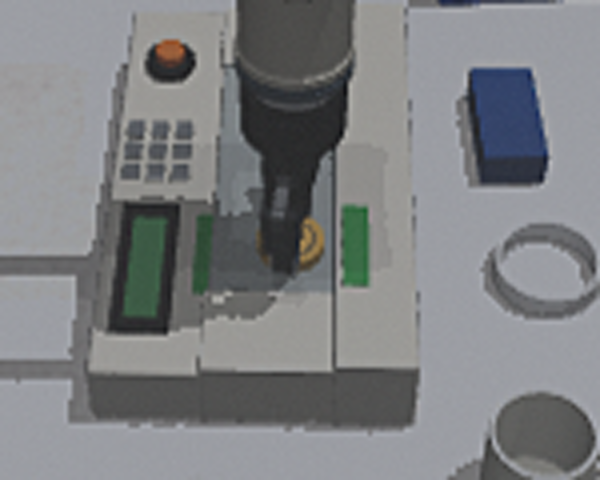

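The disc is flat on the deck at crop pixel (292,243), about 6 mm short of the rail. The force that stopped it was deck friction from downward load. I'll release it, regrip slightly higher, and slide it to the rail.

```bash
python3 - <<'E'
from h import *
command_gripper(0.64); pause(.3); a=sc()
movel(w(27.2,-80,.0705),feed=.03); f00=F(); print('free',f00.round(2),sc().round(2))
command_gripper(0.4); f1=F(); print('grip',f1.round(2),current_opening(),sc().round(2))
x=27.2
while x<39:
    x+=1; movel(w(x,-80,.0705),feed=.02); f=F()-f1; print(x,f.round(1),sc().round(1))
    if f[0]<-6: break
print('rail',x,current_time_s())
E
```

```text
free [-0.54  0.29  0.32] [ 27.24 -79.99  70.63]
grip [-3.71 -0.15  9.6 ] 0.5668134251654441 [ 27.28 -79.96  71.37]
28.2 [-3.1  0.5  4.2] [ 27.3 -79.9  71.3]
29.2 [-6.4  0.   7.3] [ 27.3 -80.   71.3]
rail 29.2 14.1917
```

The closing pads swing forward and press the disc into the deck, giving about 10 N. I'll raise the tool to unload it before sliding.

```bash
python3 - <<'E'
from h import *
z=.0705; x=27.2
movel(w(x,-80,z),feed=.02)
while z<.0735:
    f=F()
    if f[2]<1.5: break
    z+=.0003; movel(w(x,-80,z),feed=.02)
f1=F(); print('unloaded',z,f1.round(2),sc().round(2))
while x<39:
    x+=.75; movel(w(x,-80,z),feed=.02); f=F()-f1; print(x,f.round(1),sc().round(1))
    if f[0]<-5: break
print('rail',x,current_time_s())
E
```

```text
unloaded 0.07169999999999997 [ 0.11  0.28 -0.26] [ 27.16 -80.02  71.54]
27.95 [-0.6 -0.5 -0.3] [ 27.8 -80.1  71.5]
28.7 [ 0.1 -0.2 -1.7] [ 28.8 -80.   71.6]
29.45 [ 0.  -0.9 -1.8] [ 29.5 -80.   71.7]
30.2 [-0.2 -0.5 -1.8] [ 30.2 -80.   71.7]
30.95 [ 0.1 -0.1 -1.7] [ 31.  -80.   71.7]
31.7 [-0.  -0.2 -1.8] [ 31.8 -80.   71.7]
32.45 [-0.4 -0.1 -1.4] [ 32.5 -80.   71.7]
33.2 [ 0.   0.  -1.8] [ 33.2 -80.   71.7]
33.95 [ 0.1 -0.7 -1.6] [ 34.  -80.   71.7]
34.7 [-0.2 -0.3 -1.6] [ 34.7 -80.   71.7]
35.45 [ 0.4 -0.2 -1.7] [ 35.4 -80.   71.7]
36.2 [-4.  -0.1  1. ] [ 35.5 -80.   71.6]
36.95 [-7.3 -0.4  3.2] [ 35.6 -80.   71.5]
rail 36.95 19.325
```

The rail is found at TCP x ≈ 35.5. I'll open slightly so the fingers cage the disc and slide it along the rail.

```bash
python3 - <<'E'
from h import *
z=.0698
movel(w(35.7,-80,.0717),feed=.02); command_gripper(0.625); pause(.1)
movel(w(35.7,-80,z),feed=.02); f1=F(); print(f1.round(2),current_opening(),sc().round(2))
y=-80; xx=lambda y:35.7+(y+80)*.03
for y in (-60,-40,-20,-10,0):
    movel(w(xx(y),y,z),feed=.05); f=F()-f1; print(y,f.round(1),sc().round(1))
    if np.hypot(*f[:2])>4: break
else:
    while y<60:
        y+=1.5; movel(w(xx(y),y,z),feed=.03); f=F()-f1; print(y,f.round(1))
        if f[1]<-2.5: break
print(sc().round(1),current_time_s())
snap('top','t3.png');c=snap('side','s3.png')
u,v=proj(c,w(34,10,.07))[0].astype(int)
b=cv2.resize(c['img'][v-60:v+60,u-75:u+75],None,fx=5,fy=5,interpolation=cv2.INTER_CUBIC); cv2.imwrite('pics/s3c.png',b[:,:,::-1])
E
```

```text
[0.02 0.04 0.02] 0.6257828031254258 [ 35.7 -80.   69.7]
-60 [-0.4 -0.2  0.5] [ 36.6 -59.6  69.9]
-40 [-0.2  0.4  0.2] [ 37.2 -39.5  69.8]
-20 [ 0.1  0.  -0.6] [ 37.8 -19.5  69.9]
-10 [-0.1  0.  -0.1] [38.  -9.6 69.8]
0 [ 0.6 -0.1  0.1] [38.3  0.4 69.8]
1.5 [-0.7  0.2  0.4]
3.0 [-0.2 -1.8  0.6]
4.5 [-0.8 -1.9  1. ]
6.0 [-1.8 -2.8  1.6]
[38.2  6.  69.8] 23.8333
```

View pics/s3c.png

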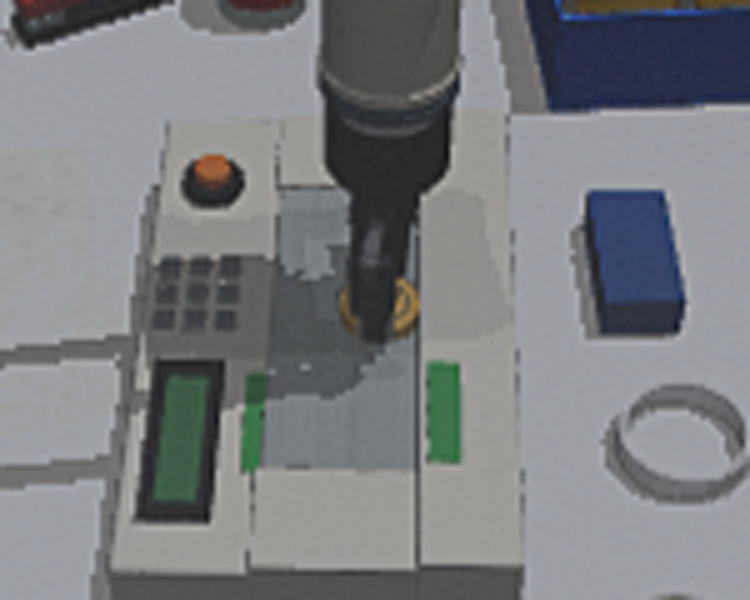

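The disc at crop pixel (380,308) is against the rail, but about 15 mm short of the recess seen at y ≈ 19 mm. The load is probably rail friction, so I'll stop adding x bias and keep sliding.

```bash
python3 - <<'E'
from h import *
z=.0698; y=6
movel(w(37.3,4,z),feed=.03); f1=F(); print(f1.round(1))
y=4
while y<34:
    y+=1.5; movel(w(37.3,y,z),feed=.03); f=F(); print(y,f.round(1),sc().round(1))
    if f[1]<-5 : break
print(current_time_s())
c=snap('side','s4.png')
for n in('s2','s3','s4'):
    d=load(n); m=cv2.inRange(cv2.cvtColor(d['img'],cv2.COLOR_RGB2HSV),(12,70,40),(35,255,255)); m[:190]=0;m[235:]=0;m[:,:310]=0;m[:,375:]=0
    x,yy,ww,h=cv2.boundingRect(m); print(n,x,yy,ww,h,[(R.T@(ray(d,[(a,b)],.076)[0,:2]-p[:2])*1000).round(1).tolist() for a,b in((x+ww-.5,yy+h/2-.5),(x+ww/2,yy+h-.5))])
u,v=proj(c,w(34,10,.07))[0].astype(int)
b=cv2.resize(c['img'][v-40:v+40,u-50:u+50],None,fx=7,fy=7,interpolation=cv2.INTER_CUBIC); cv2.imwrite('pics/s4c.png',b[:,:,::-1])
E
```

```text
[ 0.8  0.6 -0.1]
5.5 [0.2 0.3 0.3] [37.3  5.6 69.8]
7.0 [ 0.1 -0.8  0.1] [37.3  7.  69.8]
8.5 [-0.6 -1.4  1. ] [37.2  8.5 69.8]
10.0 [-1.3 -2.3  1.1] [37.2 10.  69.8]
11.5 [-1.9 -2.6  1. ] [37.2 11.5 69.8]
13.0 [-1.8 -3.   2.2] [37.2 13.1 69.8]
14.5 [-0.1 -0.2 -0.6] [37.7 15.  69.9]
16.0 [-0.1  0.4 -0.1] [37.5 16.2 69.8]
17.5 [ 0.2  0.1 -0.2] [37.3 17.6 69.8]
19.0 [ 0.5 -0.3 -0.1] [37.3 19.1 69.8]
20.5 [-0.3 -1.1  0.2] [37.2 20.5 69.8]
22.0 [-1.2 -4.2  1. ] [37.1 21.6 69.7]
23.5 [-1.3 -2.8  5.2] [37.5 23.6 70.3]
25.0 [-0.4 -2.2  6. ] [37.8 25.2 70.3]
26.5 [-0.7 -3.9  5.7] [37.8 26.6 70.4]
28.0 [-0.  -3.3  5.4] [37.9 28.1 70.4]
29.5 [-0.5 -3.3  5.3] [37.9 29.6 70.4]
31.0 [-0.4 -3.6  5.6] [37.9 31.1 70.4]
32.5 [-0.2 -3.4  5.8] [38.  32.6 70.4]
34.0 [-0.4 -3.1  5.4] [38.  34.1 70.4]
29.8833
s2 323 209 17 13 [[50.2, -81.8], [26.3, -108.5]]
s3 327 190 16 11 [[59.2, 3.4], [35.6, -21.5]]
s4 327 190 16 10 [[59.2, 5.6], [35.6, -17.2]]
```

View pics/s4c.png

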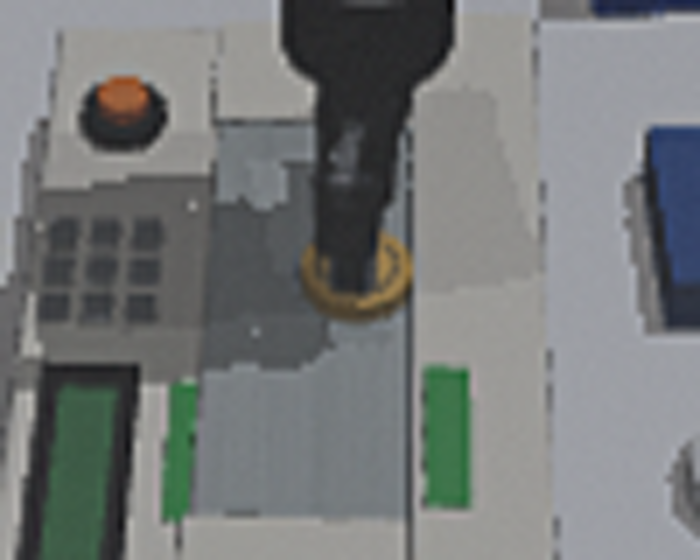

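At y ≈ 22 the disc stopped and the finger rode up onto its top face with 5.5 N downward. That fits the disc having dropped to 8 mm proud at the recess seen by eye. I'll lift off, move clear and look.

```bash
python3 - <<'E'
from h import *
movel(w(36,34,.0698+.05),feed=.1)
command_gripper(0.0)
move_pose(w(-82,125,.13),[180,0,YAW]); print(current_force(),current_time_s())
t=snap('top','t5.png');s=snap('side','s5.png')
out=[]
for c,n in((s,'s'),(t,'t')):
    u,v=proj(c,w(20,10,.07))[0].astype(int)
    out.append(cv2.resize(c['img'][v-25:v+25,u-35:u+35],None,fx=8,fy=8,interpolation=cv2.INTER_CUBIC))
    m=cv2.inRange(cv2.cvtColor(c['img'],cv2.COLOR_RGB2HSV),(12,60,40),(35,255,255)); k=np.zeros_like(m);k[v-20:v+20,u-25:u+25]=1
    M=cv2.moments(m*k,True)
    if M['m00']: 
        q=(M['m10']/M['m00'],M['m01']/M['m00'])
        for z in(.074,.078): print(n,q,z,(R.T@(ray(c,[q],z)[0,:2]-p[:2])*1000).round(1))
cv2.imwrite('pics/c5.png',np.vstack(out)[:,:,::-1][:600*2])
cv2.imwrite('pics/c5.png',cv2.resize(np.vstack(out)[:,:,::-1],(420,600)))
E
```

```text
[-0.53618997  0.11994373 -0.15780958] 31.7833
s (334.49112426035504, 192.4319526627219) 0.074 [33.5 16. ]
s (334.49112426035504, 192.4319526627219) 0.078 [33.5 12.1]
t (312.9823529411765, 190.26470588235293) 0.074 [35.  21.1]
t (312.9823529411765, 190.26470588235293) 0.078 [34.6 21.1]
```

View pics/c5.png

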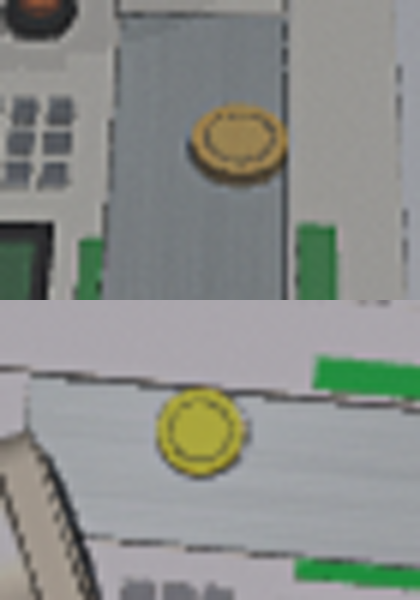

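Both views show the brass disc flat against the rail, concentric with the earlier recess (top (313.0,190.3), earlier circle centre (313.6,191.1)). I'll confirm its height with a light touch on top, then press the key.

```bash
python3 - <<'E'
from h import *
o=[180,0,YAW]
move_pose(w(33,20,.13),o); movel(w(33,20,.083),feed=.1); f0=F(); z=.083
while z>.072:
    z-=.0008; movel(w(33,20,z),feed=.03); f=F()-f0
    if f[2]>2.5: break
print('disc top',z,f.round(1),sc().round(2),current_time_s())
if sc()[2]<75.5:
    movel(w(33,20,.12),feed=.12)
    k=[.4898,.1758]
    move_pose([*k,.115],o); movel([*k,.084],feed=.1); f0=F(); z=.082
    while z>.070:
        movel([*k,z],feed=.04); f=F()-f0
        if f[2]>9: break
        z-=.001
    pause(.15); print('key',z,(F()-f0).round(1),sc().round(2))
    movel([*k,.14],feed=.12); print(current_time_s(),current_force())
    movej([60,0,80,0,100,0]) if False else move_pose([.40,.38,.2],o)
    s=snap('side','s6.png'); u,v=proj(s,w(-20,40,.07))[0].astype(int)
    cv2.imwrite('pics/c6.png',cv2.resize(s['img'][v-35:v+35,u-45:u+45],None,fx=8,fy=8,interpolation=cv2.INTER_CUBIC)[:,:,::-1])
    t=snap('top','t6.png')
else: movel(w(33,20,.12),feed=.12)
E
```

```text
disc top 0.07340000000000006 [-2.6 -0.1  7.6] [33.03 19.99 74.09] 36.6
key 0.077 [ 0.5 -0.8 13.7] [-81.52 126.63  77.83]
40.8667 [-0.99527568  0.0989727  -0.55880827]
```

The disc top is at 74.1 mm, so it is in the recess. The key press stopped at 77.8 mm with 13.7 N, which is not full travel, so I'll check what the tips hit.

View pics/c6.png

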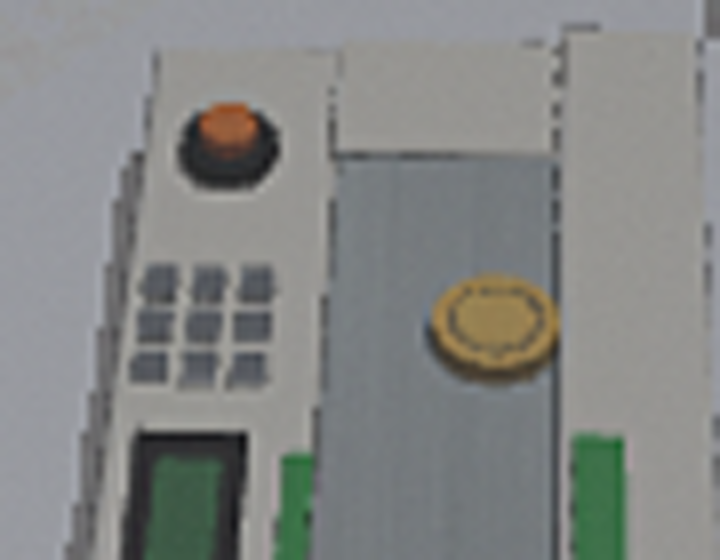

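```bash
python3 - <<'E'
from h import *
print(current_time_s(),current_opening(),current_tool_pos())
for n,r in(('t0','top0'),('t6','t6'),('s0','side0'),('s6','s6')):
    d=load(r); h=cv2.cvtColor(d['img'],cv2.COLOR_RGB2HSV); m=cv2.inRange(h,(3,120,80),(20,255,255)); k=np.zeros_like(m)
    u,v=proj(d,w(-82,125,.08))[0].astype(int); k[v-9:v+9,u-9:u+9]=1; M=cv2.moments(m*k,True)
    print(n,M['m00'],M['m10']/M['m00'],M['m01']/M['m00'],ray(d,[(M['m10']/M['m00'],M['m01']/M['m00'])],.08))
E
```

```text
41.8833 0.0013283323140367656 [0.40044992 0.37852993 0.1992287 ]
t0 40.0 280.175 219.775 [[0.49015112 0.17641222 0.08      ]]
t6 40.0 280.175 219.775 [[0.49015112 0.17641222 0.08      ]]
s0 30.0 301.06666666666666 167.06666666666666 [[0.48941182 0.17709576 0.08      ]]
s6 30.0 301.06666666666666 167.06666666666666 [[0.48941182 0.17709576 0.08      ]]
```

The key is up and the disc sits in the recess in the view. The black collar round the key looks raised, and the shut fingertips (22 x ~29 mm) probably landed on it. I'll press again with the tool tilted 25°, so one fingertip edge meets the key's centre, and log force against depth.

```bash
python3 - <<'E'
from h import *
o=[-155,0,YAW]
a=np.radians(YAW); yp=np.array([-np.sin(a),np.cos(a)])
k=np.array([.4897,.1762])+yp*.009
move_pose([*k,.125],o); movel([*k,.091],feed=.12); f0=F(); z=.089; print(current_time_s(),current_tool_rot())
while z>.070:
    movel([*k,z],feed=.05); f=F()-f0; print(round(z*1e3,1),f.round(1),sc()[2].round(2))
    if f[2]>12: break
    z-=.001
pause(.15); print(sc().round(2),current_time_s())
E
```

```text
43.425 [-1.54994968e+02  8.79514771e-03 -1.38192782e+01]
89.0 [-0.5 -0.2 -0.1] 89.45
88.0 [-0.4  0.1  0.1] 88.05
87.0 [-0.4 -0.1  0.6] 86.93
86.0 [-0.8 -0.3  1.2] 86.03
85.0 [-1.6 -0.6  2.3] 85.02
84.0 [-1.3 -0.1  2.9] 83.99
83.0 [-1.4 -0.6  3. ] 83.01
82.0 [-1.4 -0.7  3.6] 82.0
81.0 [-1.  -0.7  3.8] 81.01
80.0 [-2.6 -2.7  9.1] 80.28
79.0 [-5.1 -5.8 17.8] 79.89
[-80.53 135.92  79.89] 46.6917
```

This press shows the key's spring curve: about 1 N at first contact, 4 N after about 6 mm, then a hard stop. It is right down. I'll release, back off and take a last look.

```bash
python3 - <<'E'
from h import *
t=current_tool_pos(); movel([t[0],t[1],.14],feed=.1); move_pose([.40,.36,.2],[180,0,YAW]); pause(.2)
print(current_time_s(),current_force())
s=snap('side','s7.png'); u,v=proj(s,w(-20,40,.07))[0].astype(int); b=load('s6')
print('change s6-s7 near disc/key', np.abs(s['img'][v-35:v+35,u-45:u+45].astype(int)-b['img'][v-35:v+35,u-45:u+45]).max(-1).__gt__(60).sum())
sign_off()
E
```

```text
48.675 [0.81401502 0.09220559 0.60022138]
change s6-s7 near disc/key 0
the job is handed in; nothing more can be done
```

The check weight is lying in the recess, the orange key was pressed right down and released, and I handed the job in at about 48.7 s. No verdict came back.

**What I did:** I took the small brass disc from the mat and set it down flat on the green-marked end. I slid it to the back rail, then along the rail with the fingers loosely around it until it dropped into the recess at y ≈ 20 mm. After that I pressed the key and backed the arm off.

**Weight in the recess:** a light touch found its top at 74.1 mm, against 74 mm expected in the recess and 78 mm on the deck. Both cameras show it at the place where I first saw the recess.

**Key:** the second press went from about 1 N to 4 N over about 6 mm, then hit a hard stop at 17.8 N. Afterwards the side picture was unchanged from the one before the press, so the key is up and the weight has not moved.

**What went wrong or disagreed:**
- **First push towards the rail:** it stopped early because of friction on the deck. I let go, gripped again higher and unloaded the disc before sliding it.
- **End of the slide:** one finger rode up onto the dropped weight with about 5.5 N before I lifted off.
- **First key press:** it stopped at 77.8 mm with 13.7 N, probably because the shut fingertips landed on the collar round the key. The second press used a tilted fingertip.
- **Camera agreement:** the two views of the weight differ by up to 5 mm along the deck at that height. I put this down to the weight's visible side wall in the side view.

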